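# Refit the valve handle on the vacuum pump and start it

### The arm

A 6-joint arm with a two-finger parallel gripper is mounted at the origin on the work surface. World frame = base frame: x ahead of the robot, y to its left, z up, the work surface at z = 0. Lengths are in m, angles in rad, forces in N, time in s.
With the tool pointing down it reaches from about 0.35 to 0.85 m from the base axis. Payload 8.1 kg.
Tool frame: the origin (TCP) lies on the front face of the gripper's body, between the roots of the fingers; the fingertips stand 84 mm ahead of it and the grasp point (between the pads) lies 65 mm ahead of it; z points along the fingers, y is the line along which they close (so a half turn about z gives the same grasp; the last joint's range is limited). The gripper opens to 93 mm and grips with 3 to 60 N. Pads are 15 mm wide; open, the fingers measure 128 mm over their backs; the gripper's body (75 mm by 188 mm) begins 65 mm behind the grasp point.
Start: joints at [1.206, 0.13, 1.488, -0, 1.523, -0.085], TCP at [0.166, 0.577, 0.303] pointing down, gripper open.
Joint ranges: [-2.96, 2.96], [-0.89, 2.26], [0.02, 2.5], [-1.34, 4.48], [0, 2.73], [-2.66, 2.66]. Speed limits (rad/s): [2.39, 2.39, 2.79, 3.14, 3.14, 3.14].

### API

Orientations are given as [roll, pitch, yaw] about the fixed x, y, z axes, in that order (R = Rz(yaw) Ry(pitch) Rx(roll)).
In Python, from workcell import get_state, capture, finish_job, spot_in gives the robot as it stands.
- The arm moves only by the shell command python3 -m handwheel 'ROWS' [FORCE]. ROWS is JSON, a list of rows, each a list of 3 entries, a list of its own where there are three numbers: the closure, from 0 (fully open) to 1 (shut), then the shift along the tool's x, y, z as a fraction of full scale, then the turn, a rotation vector about the tool's x, y, z as a fraction of full scale. In form: [[hand, [x, y, z], [wx, wy, wz]], ...]. A call has exactly 10 rows; each row shifts and turns the commanded pose from where the row before left it, along the tool's axes as they then stand; what a row does not reach is not made up. Full scale, the value 1, is 1 m for a shift and 180 degrees for a turn. A row lasts 1/12 s, in which the tool goes at most 41.7 mm and 7.16 degrees, less where a joint would pass 70% of its speed; a pose out of reach is approached as far as the arm can. A call with a number of a shift or a turn outside -1 to 1 is refused whole. A call with a gripper value outside its range is refused whole. The fingers move at their own pace and stop on an object; FORCE is the grip in N (left out, the last holds). Time passes only in rows, so rows that do not move let the fingers close, or fill a call up. It gives the time, the measured TCP pose, the force, the opening and the grip force at its end, in the units of the state.
- get_state(): the state, without advancing time (a new reading comes with each control period).
- capture(name): name is "scene" or "top"; returns a dict with "image" (384x512x3 uint8, red, green, blue), "fx", "fy", "cx", "cy" (pixels), "origin" and "attitude" of the camera in the world. Camera axes: x right, y down, z forward; pixel columns grow to the right and rows downward; lengths in m; the calibration is good to about 2 mm. A picture is of the moment at which its call begins. There is no depth.
- finish_job(): hands the job in; it is judged then, once.
Trained networks look in a picture, given as the dict that the camera call returned (one of the last four; its "shot" number tells which), for a name from the list of things; names that differ only in an ending like _2 or _b are one class to them, and where a whole thing is asked for, a point or a joint stands for the part that bears it (a point fixed in the world has none). Each returns a list of dicts, best first, with "conf" (0 to 1); they miss things now and then, are a little off and sometimes report something else, mostly with a low value. They report only what shows in the picture. A call takes as long as a camera call. They do not tell look-alikes from the thing itself.
- spot_in(picture, target): "box" ([left, top, width, height] in pixels, round what is visible of it).
The state is a dict: "t": time; "qpos": joint angles; "qvel": joint speeds; "tau": joint torques, N m; "ee_pos": TCP position; "tool_rot": TCP orientation; "contact_force": force on the tool from outside, world axes, zero at the start; "ft_torque": the same for the moment, N m; "opening": finger opening in m; "finger_force": force on a finger pad.
Only numpy, scipy, OpenCV 4.12 (cv2) and the standard library are available. Lean on these libraries where they do the work, as an engineer would, in place of code of your own. Each camera call takes 0.05 s, during which the arm holds its last target. There are 200 camera calls.

### The job

The red wing handle has come off the bench vacuum pump. Fit its square socket onto the square valve spindle on the pump's sloping panel, pushed fully home against the brass collar, and let go of it; then press the green start button fully down and release it. Leave the other things on the bench where they are.

Things in the scene. Friction and masses are not known exactly. Their poses are not given: they have to be found in the camera images.
- handle: Loose wing handle, 0.2 kg, upright on the bench left or right of the pump: dark steel hub 36 x 36 x 30 mm high, on it a red grip bar 72 mm long (x), 16 mm wide (y), 30 to 58 mm above the underside. Origin: centre of the underside, z up. Square bore from below, 15.6 mm across, 26 mm deep, sides parallel to x and y: it fits the spindle in any of four quarter turns.
- spindle_seat (a point): Square steel spindle, 14 mm across, standing 24 mm out of a brass collar (44 mm across, 12 mm high) on the sloping panel; last 5 mm taper to 9 mm. Point: on its axis at the collar's top, where the handle's underside rests; z points out along the spindle, 32 deg from vertical, leaning towards the robot; x, y parallel to its flats. Turns stiffly about z, starts at any angle.
- start_top (a point): Centre of the top of the round green start button, 28 mm across, in a black round housing 44 mm across on the same sloping panel, 100 mm to the right of the spindle as seen from the robot. z points out of the panel, square to it; the button top stands 22 mm above the panel.
- start (a joint): Travel of the start button in m: 0 released, 0.006 fully down; a spring needs about 5 N to push it fully down and brings it back.
- pump: Bench vacuum pump, fixed, grey-green. Origin: on the bench under the panel's middle; x points to the rear. Panel 160 mm (up the slope) x 200 mm wide, inclined 32 deg, middle 100 mm above the bench, low edge 58 mm high at x = -68 mm, high edge 142 mm at x = +68 mm. Motor and oil case behind, x = 95 to 295 mm, up to 155 mm high. Base 210 mm wide.
- meter: Bystander: dark multimeter with a yellow dial lying on the bench, 150 (x) x 76 (y) x 45 mm, origin at the centre of its underside.
- tape: Bystander: roll of white tape lying flat, 90 mm across, 25 mm high, origin at the centre of its underside.
- screwdriver: Bystander: yellow-handled screwdriver lying on the bench between robot and pump, about 200 mm long along its x.
- magnifier: Bystander: magnifier on a small stand with a dark 80 x 60 mm foot, 115 mm high, its lens reaches 94 mm to -y, its clip 67 mm to +y; origin at the centre of its underside.
There are look-alikes about, which are no part of the job. There is more than one size of the handle; the one meant has the size given above.

How it is judged:
By the outcome, as a careful person would: the job done as asked, in the order asked, and still so for the second after the job is handed in, with the robot touching nothing.
It also fails if it takes over 45 s, if anything falls off the work surface, if the arm or the gripper's body presses on something with over 40 N, if the wrist force passes 120 N, or if a joint passes its speed limit or range.

## Working session

There is one attempt and no reset: what is moved stays moved. The work goes in short steps, Python scripts to look and compute and a shell command to move; the robot and the scene stay as the last step left them, time stands still between calls to the robot, and variables do not carry over. Pictures are saved under pics/ and viewed, at most 12 in all, crops included, and the job is handed in when it is done.

```bash
mkdir -p pics; ls; cat > h.py <<'E'
import numpy as np, cv2, pickle
from workcell import get_state, capture, finish_job, spot_in
from scipy.spatial.transform import Rotation as R
E
python3 - <<'E'
from h import *
s=get_state(); print(s)
for n in("scene","top"):
    p=capture(n); pickle.dump(p,open(n+'0.pkl','wb'))
    print(n,p['fx'],p['fy'],p['cx'],p['cy'],p['origin'],p['attitude'])
    for t in("handle","spindle_seat","start_top","pump","meter","tape","screwdriver","magnifier"):
        try: print(t,[(np.round(d['box']),round(d['conf'],2)) for d in spot_in(p,t)])
        except Exception as e: print(t,e)
    cv2.imwrite(f'pics/{n}0.png',cv2.resize(p['image'][:,:,::-1],(800,600),interpolation=cv2.INTER_CUBIC))
E
```

```text
pics
{'t': 0.0, 'qpos': array([ 1.20558403e+00,  1.31127098e-01,  1.48922578e+00,  1.18856092e-05,
        1.52299268e+00, -8.53656016e-02]), 'qvel': array([-0.00100958, -0.00059106,  0.0007213 ,  0.00032857, -0.00021769,
       -0.0004906 ]), 'tau': array([ 1.63565004e-03, -5.59823370e+01, -4.91773117e+01,  7.72315124e-02,
        3.50134692e-02, -4.94427854e-05]), 'ee_pos': array([0.16553896, 0.57630182, 0.30173704]), 'tool_rot': array([-3.13984715e+00, -1.61283569e-04,  2.86174524e+00]), 'contact_force': array([0.40495672, 0.1469568 , 0.1565078 ]), 'ft_torque': array([ 5.07061959e-03, -2.86934069e-06, -2.57711122e-03]), 'finger_force': 0.0, 'opening': 0.09248536528101121}
scene 430.09997213481313 430.09997213481313 251.700016961362 184.14479042938763 [ 0.87414965 -0.60857829  0.88341368] [-2.40805721 -0.01923204  0.56016296]
handle [(array([ 97., 254.,  24.,  24.]), 0.83), (array([128., 268.,  21.,  33.]), 0.79), (array([148., 222.,  45.,  44.]), 0.57)]
spindle_seat [(array([261., 108.,  48.,  36.]), 0.51), (array([276., 199.,  14.,  12.]), 0.47)]
start_top [(array([278., 200.,  1
[... 258 characters left out ...]
nifier [(array([184., 301.,  62.,  78.]), 0.93)]
top 427.6144850879924 427.6144850879924 252.9014736201857 196.26889198184466 [0.30126569 0.01146253 1.22459129] [-2.96650663e+00 -8.72077217e-04 -1.56207084e+00]
handle [(array([364., 224.,  29.,  13.]), 0.85), (array([318., 214.,  37.,  30.]), 0.84), (array([366., 255.,  22.,  17.]), 0.65)]
spindle_seat []
start_top []
pump [(array([213.,  53.,  75., 146.]), 0.58)]
meter [(array([127., 196.,  32.,  55.]), 0.93)]
tape [(array([117., 148.,  33.,  31.]), 0.77)]
screwdriver [(array([234., 239.,  65.,  23.]), 0.89), (array([365., 224.,  29.,  12.]), 0.36)]
magnifier [(array([362., 125.,  57.,  43.]), 0.72), (array([264., 149.,  10.,  10.]), 0.24)]
```

View pics/scene0.png

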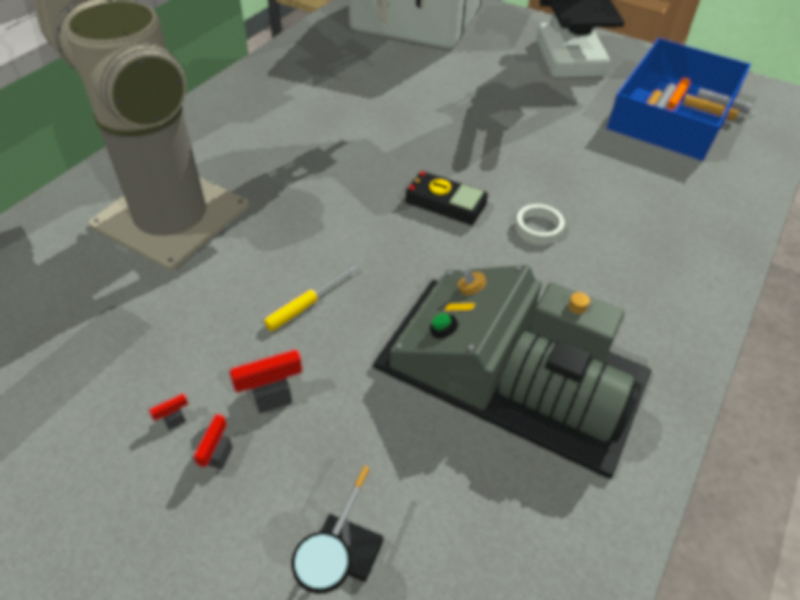

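View pics/top0.png

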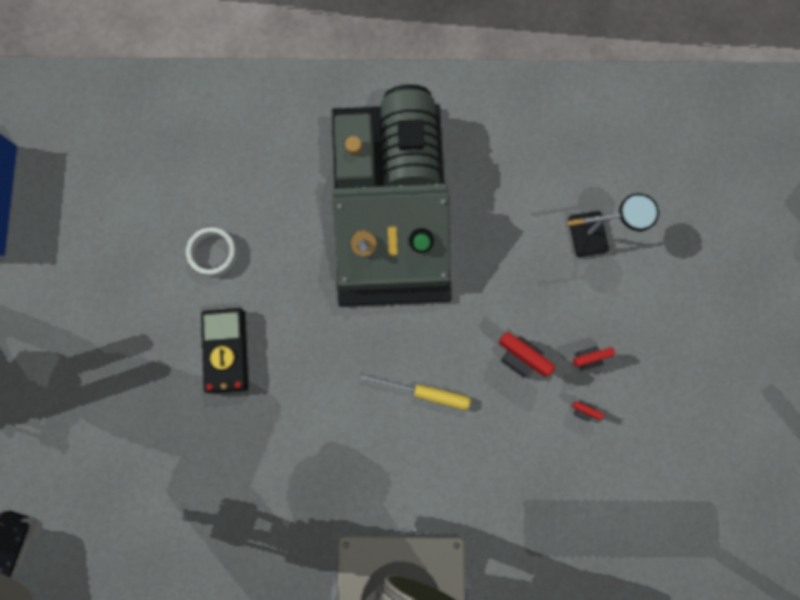

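The scene picture shows three red handles of different sizes right of the pump: big (265,370), medium (210,440) and small (168,407). In the top view they are at (527,355), (595,357) and (588,410). The spindle is at (363,243) in the top view and the button at (421,241). I'll measure them next.

```bash
cat >> h.py <<'E'
def cam(p):
    return np.array(p['origin']), R.from_euler('xyz',p['attitude']).as_matrix()
def ray(p,uv):
    o,M=cam(p); return o, M@np.array([(uv[0]-p['cx'])/p['fx'],(uv[1]-p['cy'])/p['fy'],1])
def onz(p,uv,z):
    o,d=ray(p,uv); return o+d*(z-o[2])/d[2]
def proj(p,X):
    o,M=cam(p); c=M.T@(np.array(X)-o); return np.array([p['fx']*c[0]/c[2]+p['cx'],p['fy']*c[1]/c[2]+p['cy']])
def tri(views):
    A=np.zeros((3,3));b=np.zeros(3)
    for p,uv in views:
        o,d=ray(p,uv);d=d/np.linalg.norm(d);P=np.eye(3)-np.outer(d,d);A+=P;b+=P@o
    X=np.linalg.solve(A,b); return X,[np.round(proj(p,X)-uv,1) for p,uv in views]
E
python3 - <<'E'
from h import *
P={n:pickle.load(open(n+'0.pkl','rb')) for n in("scene","top")}
for n,p in P.items():
    h=cv2.cvtColor(p['image'],cv2.COLOR_RGB2HSV)
    for nm,m in (("red",((h[...,0]<6)|(h[...,0]>174))&(h[...,1]>150)&(h[...,2]>90)),("green",(abs(h[...,0].astype(int)-65)<18)&(h[...,1]>140)),("brass",(abs(h[...,0].astype(int)-16)<7)&(h[...,1]>110))):
        k,l,st,ce=cv2.connectedComponentsWithStats(m.astype(np.uint8))
        for i in range(1,k):
            if st[i,4]<15: continue
            yx=np.argwhere(l==i)[:,::-1].astype(np.float32)
            r=cv2.minAreaRect(yx); print(n,nm,st[i],np.round(ce[i],1),end=' ')
            if nm=="red" :
                c=cv2.boxPoints(r); W=np.array([onz(p,u,0.058)[:2] for u in c])
                e=W[1]-W[0],W[2]-W[1]; print(np.round(W.mean(0),4),[ (round(np.linalg.norm(v),4),round(np.degrees(np.arctan2(v[1],v[0])),1)) for v in e],end='')
            print()
    x,y=(200,100) if n=="top" else (225,155)
    c=p['image'][y:y+105,x:x+140,::-1]
    cv2.imwrite(f'pics/{n}crop.png',cv2.resize(c,(800,600),interpolation=cv2.INTER_CUBIC))
E
```

```text
scene red [147 224  46  26 700] [169.8 237. ] [ 0.4221 -0.212 ] [(np.float64(0.1049), np.float64(54.1)), (np.float64(0.0466), np.float64(-39.2))]
scene red [ 96 252  24  16 188] [107.4 260.2] [ 0.3455 -0.3355] [(np.float64(0.0503), np.float64(66.7)), (np.float64(0.0222), np.float64(-25.5))]
scene red [124 265  21  33 333] [134.1 281.7] [ 0.4297 -0.3424] [(np.float64(0.0772), np.float64(109.5)), (np.float64(0.0255), np.float64(6.3))]
scene green [277 201  12  11 104] [282.2 205.7] 
scene brass [179   0  30   6 100] [195.1   1.6] 
scene brass [340   0  13   7  49] [345.1   3.1] 
scene brass [ 391    0   56   26 1127] [419.2  11. ] 
scene brass [427  51  14  18 103] [433.3  59.7] 
scene brass [416  58   7   8  36] [419.   61.8] 
scene brass [438  61  25  12 147] [450.6  66.7] 
scene brass [466  70   7   7  31] [468.8  72.6] 
scene brass [293 174  18  15 169] [302.  181.6] 
scene brass [364 187  13  14 144] [370.  193.4] 
scene brass [228 299   8  12  51] [231.4 304.4] 
top red [320 213  35  27 361] [337.  226.4] [ 0.4261 -0.2183] [(np.float64(0.0273), np.float64(-35.9)), (np.float64(0.1039), np.float64(-125.9))]
top red [367 223  26  11 142] [379.3 228.2] [ 0.4223 -0.3353] [(np.float64(0.0721), np.float64(-73.7)), (np.float64(0.0156), np.float64(-166.7))]
top red [367 258  19  10  86] [376.1 262.3] [ 0.3299 -0.3217] [(np.float64(0.0125), np.float64(-25.9)), (np.float64(0.0532), np.float64(-113.7))]
top green [265 150  10  10  85] [269.4 154.6] 
top brass [221  88  10  10  84] [225.7  92.5] 
top brass [364 140   9   5  35] [368.1 141.8] 
top brass [248 147   5  15  42] [250.5 153.5] 
top brass [225 148  16  16 139] [232.5 154.3]
```

View pics/topcrop.png

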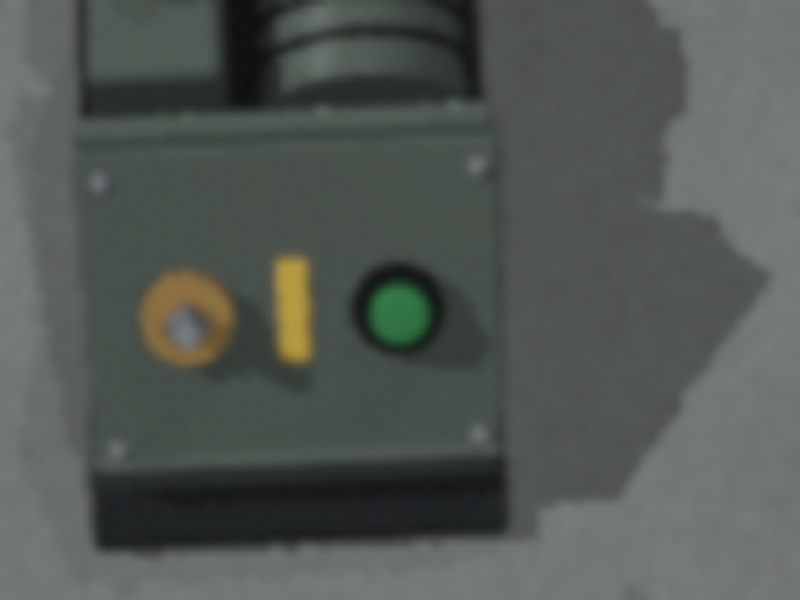

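View pics/scenecrop.png

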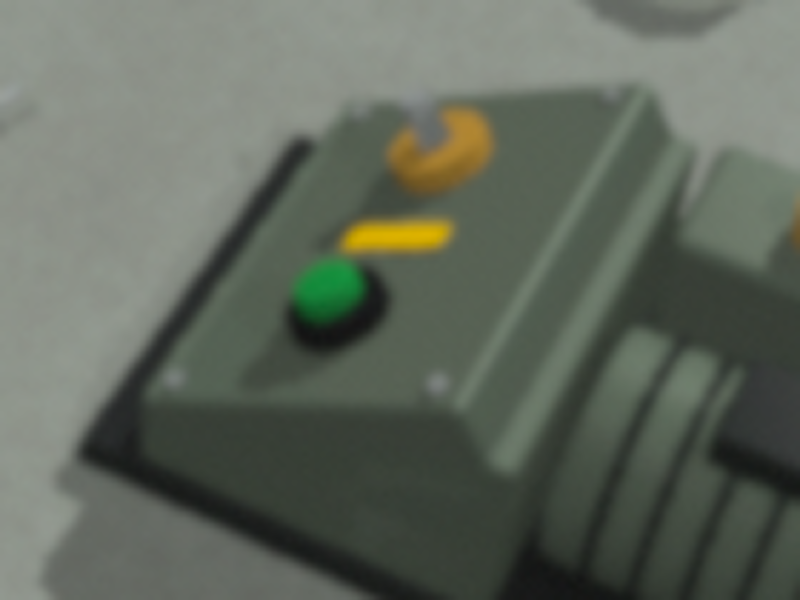

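The medium handle fits the given size (72.1 x 15.6 mm bar), centred at about (0.422, -0.335). In the top crop, the collar is at (187,318), the spindle tip at (185,327), the button at (399,313), and the low panel corners at (97,470) and (500,458). In the scene crop, the spindle stands at about (430,125) and the button top at (330,290). Next I fit the pump pose.

```bash
cat > fit.py <<'E'
from h import *
from scipy.optimize import least_squares
P={n:pickle.load(open(n+'0.pkl','rb')) for n in("scene","top")}
f=lambda n,u,v:(n,np.array([u,v])*.175+((200,100) if n=="top" else (225,155))-.4)
a=np.radians(32); up=np.array([np.cos(a),0,np.sin(a)]); nz=np.array([-np.sin(a),0,np.cos(a)])
def pan(s,y,h): return np.array([0,0,.1])+s*up+np.array([0,y,0])+h*nz
obs=[]
LL,LR,HL,HR=(-.08,.1),(-.08,-.1),(.08,.1),(.08,-.1)
for c,o in ((LL,f("top",97,470)),(LR,f("top",500,458)),(LR,f("scene",148,405)),(HR,f("scene",460,408)),(LL,f("scene",350,100)),(HL,f("scene",640,88))): obs.append((c,0,o))
B=[("top",np.array([269.4,154.6]))]
def world(q,X): return R.from_euler('z',q[2]).apply(X)+[q[0],q[1],0]
def pts(q): # q: x,y,yaw, s, yc
    L=[(proj(P[o[0]],world(q,pan(*c,h)))-o[1])*.5 for c,h,o in obs]
    L+=[proj(P["top"],world(q,pan(q[3],q[4]-.05,.022)))-[269.4,154.6]]
    L+=[proj(P["scene"],world(q,pan(q[3],q[4]-.05,.0205)))-[282.2,205.7]]
    # collar ring/visible centre, tip
    L+=[(proj(P["top"],world(q,pan(q[3],q[4]+.05,.012)))-f("top",187,317)[1])]
    L+=[(proj(P["scene"],world(q,pan(q[3],q[4]+.05,.012)))-f("scene",437,142)[1])*.5]
    L+=[(proj(P["top"],world(q,pan(q[3],q[4]+.05,.036)))-f("top",184,328)[1])*.6]
    return np.concatenate(L)
r=least_squares(pts,[.6,.02,0,0,0],loss='soft_l1')
q=r.x
seat=world(q,pan(q[3],q[4]+.05,.012)); btn=world(q,pan(q[3],q[4]-.05,.022)); ax=R.from_euler('z',q[2]).apply(nz)
if __name__=="__main__":
    print(np.round(q,4)); print(np.round(pts(q).reshape(-1,2),1).tolist()); print(seat,btn,ax)
    ims=[]
    for n in("top","scene"):
        u=proj(P[n],seat+ax*.012).round().astype(int)
        c=P[n]['image'][u[1]-12:u[1]+12,u[0]-12:u[0]+12,::-1]
        ims.append(cv2.resize(c,(400,400),interpolation=cv2.INTER_CUBIC)); print(u)
    cv2.imwrite('pics/sp.png',np.hstack(ims))
E
python3 fit.py
```

```text
[ 6.195e-01  1.920e-02  5.690e-02  5.000e-04 -3.000e-04]
[[-0.2, 0.3], [0.3, -0.4], [-0.6, -0.1], [0.2, 0.5], [0.0, 0.2], [1.4, -0.7], [0.3, -0.3], [-0.2, -1.1], [0.0, -0.1], [0.1, 0.1], [0.2, 0.3]]
[0.61072545 0.06850289 0.11042107] [ 0.61112253 -0.03163663  0.11890155] [-0.52906143 -0.03014023  0.8480481 ]
[232 156]
[299 176]
```

View pics/sp.png

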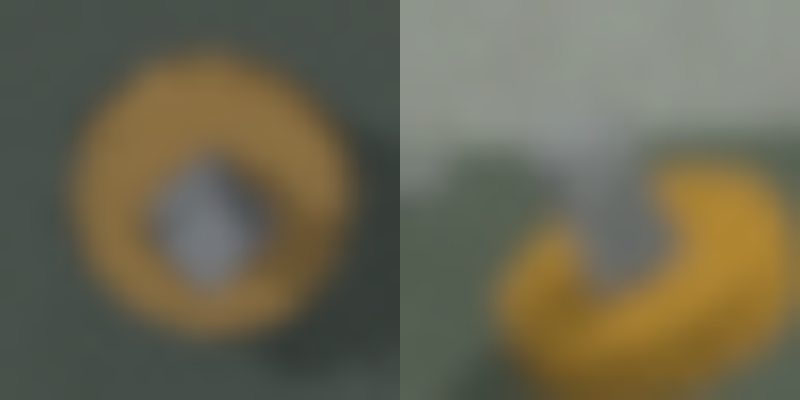

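Each end of the model fits within about 1 px. The spindle looks like a diamond in the top view (tips 208,155 / 210,295), so it is turned about 45° to the panel. I'll refine the spindle angle and handle pose by silhouette matching.

```bash
cat > ref.py <<'E'
from fit import *
from scipy.optimize import minimize
def cov(p,X,x0,y0,w,h,S=8):
    u=np.array([proj(p,x) for x in X]); u=((u+.5-[x0,y0])*S).astype(np.float32)
    m=np.zeros((h*S,w*S),np.float32); cv2.fillConvexPoly(m,cv2.convexHull(u).round().astype(np.int32),1)
    return cv2.GaussianBlur(cv2.resize(m,(w,h),interpolation=cv2.INTER_AREA),(0,0),.7)
# handle: bar silhouette, redness
def red(p):
    i=p['image'].astype(float); return np.clip((i[...,0]-np.maximum(i[...,1],i[...,2]))/130,0,1)
W={"top":(358,214,42,26),"scene":(116,258,38,46)}
def bar(v):
    c=np.array([[x,y,z] for x in(-.036,.036) for y in(-.008,.008) for z in(.03,.058)])
    return R.from_euler('z',v[2]).apply(c)+[v[0],v[1],0]
def cost(v,names=("top","scene")):
    e=0
    for n in names:
        x,y,w,h=W[n]; r=red(P[n])[y:y+h,x:x+w]
        e+=((cov(P[n],bar(v),x,y,w,h)-r/np.percentile(r,97))**2).sum()
    return e
if __name__=="__main__":
    for nm in (("top",),("scene",),("top","scene")):
        b=min((minimize(cost,[.4223,-.3353,np.radians(t)],args=(nm,),method='Nelder-Mead',options=dict(initial_simplex=np.array([.4223,-.3353,np.radians(t)])+np.vstack([np.zeros(3),np.diag([.006,.006,.15])]))) for t in(102,107,112)),key=lambda r:r.fun)
        print(nm,b.x[:2].round(4),np.degrees(b.x[2]).round(1),b.fun.round(2))
    # spindle
    Rp=R.from_euler('z',q[2])*R.from_euler('y',-a)
    p=P["top"]; x0,y0,w,h=226,148,14,14
    I=p['image'][y0:y0+h,x0:x0+w].astype(float); st=(I[...,0]-I[...,2]); print(np.round(st).astype(int))
    C=np.clip((45-st)/45,0,1); yy,xx=np.mgrid[:h,:w]
    mask=np.hypot(xx+x0-232.3,yy+y0-155.3)<6
    def sp(t,d):
        X=[]
        for z,k in((0,.007),(.019,.007),(.024,.0045)):
            for s in range(4): A=t+np.pi/4+s*np.pi/2; X.append([k*2**.5*np.cos(A)+d[0],k*2**.5*np.sin(A)+d[1],z])
        return Rp.apply(X)+seat
    out=[]
    for t in range(0,90,5):
        b=minimize(lambda d:(((cov(p,sp(np.radians(t),d),x0,y0,w,h)-C)**2)[mask]).sum(),[0,0],method='Nelder-Mead',options=dict(initial_simplex=[[0,0],[.003,0],[0,.003]]))
        out.append((t,round(b.fun,2),(b.x*1000).round(1).tolist()))
    print(*out,sep='\n')
E
python3 ref.py
```

```text
('top',) [ 0.424 -0.339] 107.1 5.43
('scene',) [ 0.4223 -0.3377] 109.3 24.01
('top', 'scene') [ 0.4234 -0.3381] 108.4 32.84
[[ 2 15 36 53 61 64 65 64 58 49 35 19  5 -1]
 [17 40 60 70 73 73 73 72 71 68 60 46 24  6]
 [41 62 71 73 73 73 74 74 73 72 70 64 47 22]
 [58 70 73 74 73 73 72 72 72 73 72 71 63 44]
 [65 70 72 73 72 66 60 62 68 72 73 72 71 58]
 [68 72 72 70 61 43 31 36 54 65 70 73 73 66]
 [70 71 69 57 35 13  3  9 30 48 61 69 71 68]
 [71 70 60 36 10 -3 -6 -3  7 25 47 61 69 66]
 [69 68 50 19 -2 -7 -8 -6 -4  8 33 54 63 63]
 [68 67 47 16 -3 -9 -9 -8 -6  4 28 50 57 54]
 [67 69 53 22  0 -8 -9 -8 -2 11 34 50 55 47]
 [62 69 65 44 15 -1 -5 -1 11 31 48 54 53 41]
 [48 64 69 63 42 17  8 17 36 53 58 55 47 29]
 [25 49 62 66 62 46 37 46 60 66 63 51 34 15]]
(0, np.float64(2.86), [-1.7, 0.4])
(5, np.float64(2.74), [-2.0, 0.6])
(10, np.float64(2.51), [-2.0, 0.6])
(15, np.float64(2.38), [-2.1, 0.5])
(20, np.float64(2.12), [-1.9, 0.5])
(25, np.float64(1.9), [-2.3, 0.5])
(30, np.float64(1.83), [-2.0, 0.4])
(35, np.float64(1.79), [-1.9, 0.6])
(40, np.float64(1.69), [-1.8, 0.7])
(45, np.float64(1.71), [-1.9, 0.4])
(50, np.float64(1.81), [-2.0, 0.5])
(55, np.float64(2.08), [-1.8, 0.5])
(60, np.float64(2.31), [-2.2, 0.6])
(65, np.float64(2.36), [-2.0, 0.6])
(70, np.float64(2.63), [-2.4, 0.3])
(75, np.float64(2.91), [-2.1, 0.5])
(80, np.float64(3.11), [-1.9, 0.3])
(85, np.float64(3.27), [-1.8, 0.5])
```

```bash
cat > plan.py <<'E'
# usage: plan.py N x y z  roll pitch yaw(deg)  | or cur pose overrides
from h import *
from scipy.linalg import logm, expm
def T(p,Rm): M=np.eye(4);M[:3,:3]=Rm;M[:3,3]=p;return M
def cur():
    s=get_state(); return T(s['ee_pos'],R.from_euler('xyz',s['tool_rot']).as_matrix())
def rows(A,B,N):
    D=np.linalg.inv(A)@B; E=np.real(expm(np.real(logm(D))/N))
    rv=R.from_matrix(E[:3,:3]).as_rotvec()
    print("N",N,"shift",E[:3,3].round(4).tolist(),"turn",(rv/np.pi).round(4).tolist(),"|mm %.1f deg %.2f"%(1e3*np.linalg.norm(E[:3,3]),np.degrees(np.linalg.norm(rv))))
def tgt(x,y,z,r,p,w): return T([x,y,z],R.from_euler('xyz',[r,p,w],degrees=True).as_matrix())
E
python3 - <<'E'
from plan import *
A=cur();B=tgt(.46,.12,.30,180,0,136);C=tgt(.423,-.338,.25,180,0,108)
rows(A,B,20);rows(B,C,20)
E
```

```text
N 20 shift [-0.0243, -0.0128, 0.0001] turn [0.0, -0.0, 0.0078] |mm 27.4 deg 1.40
N 20 shift [-0.0185, -0.0141, 0.0025] turn [0.0, -0.0, 0.0078] |mm 23.3 deg 1.40
```

```bash
for i in 1 2; do python3 -m handwheel '[[0,[-0.0243,-0.0128,0.0001],[0,0,0.0078]],[0,[-0.0243,-0.0128,0.0001],[0,0,0.0078]],[0,[-0.0243,-0.0128,0.0001],[0,0,0.0078]],[0,[-0.0243,-0.0128,0.0001],[0,0,0.0078]],[0,[-0.0243,-0.0128,0.0001],[0,0,0.0078]],[0,[-0.0243,-0.0128,0.0001],[0,0,0.0078]],[0,[-0.0243,-0.0128,0.0001],[0,0,0.0078]],[0,[-0.0243,-0.0128,0.0001],[0,0,0.0078]],[0,[-0.0243,-0.0128,0.0001],[0,0,0.0078]],[0,[-0.0243,-0.0128,0.0001],[0,0,0.0078]]]' 20; done
python3 - <<'E'
from plan import *
rows(cur(),tgt(.423,-.338,.25,180,0,108),20)
E
```

```text
t: 1.73
ee_pos: [0.342, 0.3653, 0.3019]
tool_rot: [3.141, 0.0, 2.616]
contact_force: [0.2, -0.1, -0.0]
opening: 0.0931
finger_force: 0.0
t: 2.57
ee_pos: [0.4611, 0.1185, 0.3009]
tool_rot: [3.141, 0.0, 2.371]
contact_force: [-0.7, 0.9, 0.1]
opening: 0.0931
finger_force: 0.0
N 20 shift [-0.0184, -0.014, 0.0025] turn [0.0, 0.0, 0.0077] |mm 23.3 deg 1.39
```

```bash
for i in 1 2; do python3 -m handwheel '[[0.3,[-0.0184,-0.0140,0.0025],[0,0,0.0077]],[0.3,[-0.0184,-0.0140,0.0025],[0,0,0.0077]],[0.3,[-0.0184,-0.0140,0.0025],[0,0,0.0077]],[0.3,[-0.0184,-0.0140,0.0025],[0,0,0.0077]],[0.3,[-0.0184,-0.0140,0.0025],[0,0,0.0077]],[0.3,[-0.0184,-0.0140,0.0025],[0,0,0.0077]],[0.3,[-0.0184,-0.0140,0.0025],[0,0,0.0077]],[0.3,[-0.0184,-0.0140,0.0025],[0,0,0.0077]],[0.3,[-0.0184,-0.0140,0.0025],[0,0,0.0077]],[0.3,[-0.0184,-0.0140,0.0025],[0,0,0.0077]]]' 20; done
python3 - <<'E'
from plan import *
rows(cur(),tgt(.4232,-.3385,.117,180,0,108),8)
E
```

```text
t: 3.4
ee_pos: [0.4702, -0.1118, 0.2758]
tool_rot: [3.141, 0.0, 2.129]
contact_force: [-0.6, -0.5, 0.1]
opening: 0.0653
finger_force: 0.0
t: 4.23
ee_pos: [0.424, -0.3378, 0.2507]
tool_rot: [3.141, 0.0, 1.887]
contact_force: [0.1, -0.5, 0.1]
opening: 0.065
finger_force: 0.0
N 8 shift [-0.0001, -0.0001, 0.0167] turn [0.0, 0.0, 0.0001] |mm 16.7 deg 0.01
```

Straight down, then close.

```bash
python3 -m handwheel '[[0.3,[0,0,0.0167],[0,0,0]],[0.3,[0,0,0.0167],[0,0,0]],[0.3,[0,0,0.0167],[0,0,0]],[0.3,[0,0,0.0167],[0,0,0]],[0.3,[0,0,0.0167],[0,0,0]],[0.3,[0,0,0.0167],[0,0,0]],[0.3,[0,0,0.0167],[0,0,0]],[0.3,[0,0,0.0167],[0,0,0]],[0.3,[0,0,0],[0,0,0]],[0.3,[0,0,0],[0,0,0]]]' 20
python3 - <<'E'
from h import *
s=get_state()
for n in("top","scene"):
    p=capture(n); pickle.dump(p,open(n+'1.pkl','wb'))
ims=[]
for n,(x,y) in(("top",(340,200)),("scene",(90,220))):
    p=pickle.load(open(n+'1.pkl','rb')); ims.append(cv2.resize(p['image'][y:y+80,x:x+80,::-1],(400,400),interpolation=cv2.INTER_CUBIC))
cv2.imwrite('pics/gr.png',np.hstack(ims))
E
```

```text
t: 5.07
ee_pos: [0.4239, -0.3361, 0.1164]
tool_rot: [-3.14, -0.002, 1.888]
contact_force: [-0.8, 0.1, 0.4]
opening: 0.0651
finger_force: 0.0
```

View pics/gr.png

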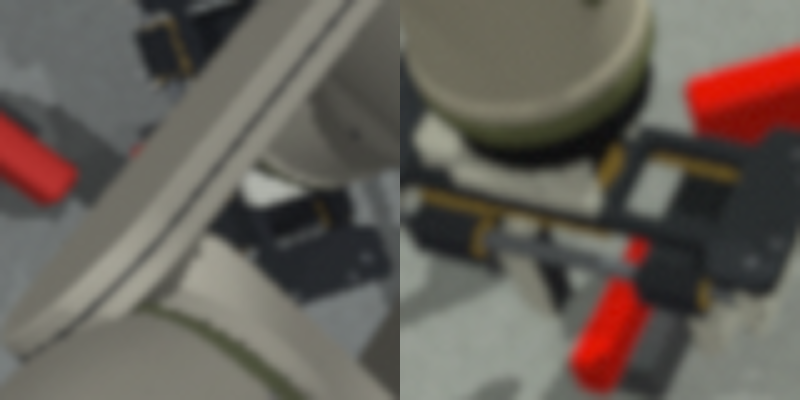

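The fingers straddle the red bar (scene crop, bar from 590,380 to 640,240). I'll correct 2 mm along the bar, close, then lift.

```bash
python3 -m handwheel '[[0.3,[-0.002,0,0],[0,0,0]],[0.3,[0,0,0],[0,0,0]],[1,[0,0,0],[0,0,0]],[1,[0,0,0],[0,0,0]],[1,[0,0,0],[0,0,0]],[1,[0,0,0],[0,0,0]],[1,[0,0,0],[0,0,0]],[1,[0,0,0],[0,0,0]],[1,[0,0,0],[0,0,0]],[1,[0,0,0],[0,0,0]]]' 40
python3 -m handwheel '[[1,[0,0,-0.01],[0,0,0]],[1,[0,0,-0.02],[0,0,0]],[1,[0,0,-0.02],[0,0,0]],[1,[0,0,-0.02],[0,0,0]],[1,[0,0,-0.02],[0,0,0]],[1,[0,0,-0.02],[0,0,0]],[1,[0,0,-0.02],[0,0,0]],[1,[0,0,-0.02],[0,0,0]],[1,[0,0,-0.01],[0,0,0]],[1,[0,0,0],[0,0,0]]]' 40
python3 - <<'E'
from plan import *
from fit import seat,ax,q,a
Rp=(R.from_euler('z',q[2])*R.from_euler('y',-a)).as_matrix()
seat2=seat+Rp@[-.001,.0003,0]
C=cur()
out={}
for th in (131,):
    t=np.radians(th); Rt=Rp@R.from_euler('z',t).as_matrix()@np.diag([1,-1,-1])
    for h in (.15,.028): # underside above the seat
        B=T(seat2+ax*(h+.117),Rt); print(th,h,B[:3,3].round(4),R.from_matrix(Rt).as_euler('xyz',degrees=True).round(2))
        out[h]=B
np.savez('goal.npz',pre=out[.15],R=Rt,seat=seat2,ax=ax,Rp=Rp)
rows(C,out[.15],20)
v=T(C[:3,3]*0+[.44,-.15,.32],Rt); rows(C,v,20); rows(v,out[.15],10)
p=capture("scene"); cv2.imwrite('pics/held.png',p['image'][:,:,::-1])
E
```

```text
t: 6.0
ee_pos: [0.4249, -0.3386, 0.1171]
tool_rot: [-3.141, -0.0, 1.888]
contact_force: [-0.4, -0.3, -0.4]
opening: 0.0161
finger_force: 0.4
t: 6.83
ee_pos: [0.4259, -0.3394, 0.2806]
tool_rot: [3.139, 0.005, 1.888]
contact_force: [0.7, 0.0, -1.5]
opening: 0.016
finger_force: 40.0
131 0.15 [0.4686 0.0607 0.3363] [154.75  20.34 129.66]
131 0.028 [0.5331 0.0644 0.2329] [154.75  20.34 129.66]
N 20 shift [0.0159, 0.0127, -0.0027] turn [-0.0079, -0.0041, -0.007] |mm 20.5 deg 2.04
N 20 shift [0.0076, 0.0059, -0.002] turn [-0.0079, -0.0041, -0.007] |mm 9.8 deg 2.04
N 10 shift [0.0129, 0.0169, 0.0008] turn [0.0, -0.0, 0.0] |mm 21.3 deg 0.00
```

View pics/held.png

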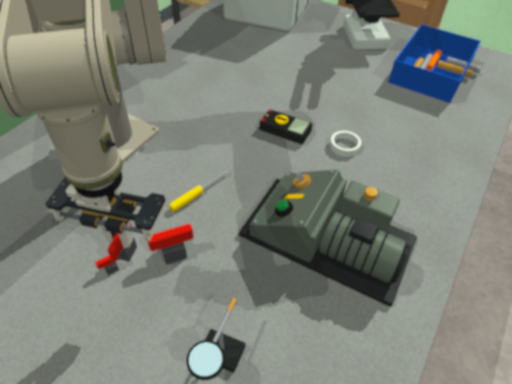

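The handle is held in the gripper at about (115,245), and the measured -1.5 N is close to its weight. Moving above the spindle.

```bash
for i in 1 2; do python3 -m handwheel '[[1,[0.0159,0.0127,-0.0027],[-0.0079,-0.0041,-0.0070]],[1,[0.0159,0.0127,-0.0027],[-0.0079,-0.0041,-0.0070]],[1,[0.0159,0.0127,-0.0027],[-0.0079,-0.0041,-0.0070]],[1,[0.0159,0.0127,-0.0027],[-0.0079,-0.0041,-0.0070]],[1,[0.0159,0.0127,-0.0027],[-0.0079,-0.0041,-0.0070]],[1,[0.0159,0.0127,-0.0027],[-0.0079,-0.0041,-0.0070]],[1,[0.0159,0.0127,-0.0027],[-0.0079,-0.0041,-0.0070]],[1,[0.0159,0.0127,-0.0027],[-0.0079,-0.0041,-0.0070]],[1,[0.0159,0.0127,-0.0027],[-0.0079,-0.0041,-0.0070]],[1,[0.0159,0.0127,-0.0027],[-0.0079,-0.0041,-0.0070]]]' 40; done
python3 - <<'E'
from plan import *
g=np.load('goal.npz')
B=g['pre'].copy(); B[:3,3]=g['seat']+g['ax']*(.030+.117); rows(cur(),B,8)
E
```

```text
t: 7.72
ee_pos: [0.4725, -0.1406, 0.3049]
tool_rot: [2.909, 0.152, 2.092]
contact_force: [-0.0, 0.8, -1.4]
opening: 0.0155
finger_force: 40.0
t: 8.55
ee_pos: [0.4682, 0.0619, 0.3316]
tool_rot: [2.702, 0.347, 2.262]
contact_force: [0.1, -0.1, -1.2]
opening: 0.016
finger_force: 40.0
N 8 shift [-0.0004, 0.0002, 0.0145] turn [-0.0001, -0.0003, -0.0002] |mm 14.5 deg 0.06
```

```bash
python3 -m handwheel '[[1,[-0.0004,0.0002,0.0145],[-0.0001,-0.0003,-0.0002]],[1,[-0.0004,0.0002,0.0145],[-0.0001,-0.0003,-0.0002]],[1,[-0.0004,0.0002,0.0145],[-0.0001,-0.0003,-0.0002]],[1,[-0.0004,0.0002,0.0145],[-0.0001,-0.0003,-0.0002]],[1,[-0.0004,0.0002,0.0145],[-0.0001,-0.0003,-0.0002]],[1,[-0.0004,0.0002,0.0145],[-0.0001,-0.0003,-0.0002]],[1,[-0.0004,0.0002,0.0145],[-0.0001,-0.0003,-0.0002]],[1,[-0.0004,0.0002,0.0145],[-0.0001,-0.0003,-0.0002]],[1,[0,0,0],[0,0,0]],[1,[0,0,0],[0,0,0]]]' 40
python3 - <<'E'
from plan import *
g=np.load('goal.npz'); C=cur()
H=C@T([0,0,.117],np.diag([1,-1,-1])) # expected handle frame
print("handle rel seat in panel frame mm",(1e3*g['Rp'].T@(H[:3,3]-g['seat'])).round(1), np.degrees(R.from_matrix(g['Rp'].T@H[:3,:3]).as_rotvec()).round(1))
ims=[]
for n in("scene","top"):
    p=capture(n); c=proj(p,H[:3,3]).round().astype(int); im=p['image'].copy()
    x,y=c-40; k=5
    im=cv2.resize(im[y:y+80,x:x+80,::-1],(400,400),interpolation=cv2.INTER_CUBIC)
    for X in [[sx*.036,sy*.008,z] for sx in(-1,1) for sy in(-1,1) for z in(.03,.058)]+[[sx*.018,sy*.018,z] for sx in(-1,1) for sy in(-1,1) for z in(0,.03)]:
        u=(proj(p,H[:3,:3]@X+H[:3,3])+.5-[x,y])*k; cv2.circle(im,tuple(u.astype(int)),3,(255,255,0),-1)
    u=(proj(p,g['seat']+g['ax']*.024)+.5-[x,y])*k; cv2.circle(im,tuple(u.astype(int)),3,(255,0,255),-1)
    ims.append(im)
cv2.imwrite('pics/pre.png',np.hstack(ims))
E
```

```text
t: 9.38
ee_pos: [0.5317, 0.0635, 0.2343]
tool_rot: [2.703, 0.354, 2.264]
contact_force: [0.7, -0.0, -1.4]
opening: 0.0158
finger_force: 40.0
handle rel seat in panel frame mm [-0.8 -0.8 30.1] [2.00e-01 1.00e-01 1.31e+02]
```

View pics/pre.png

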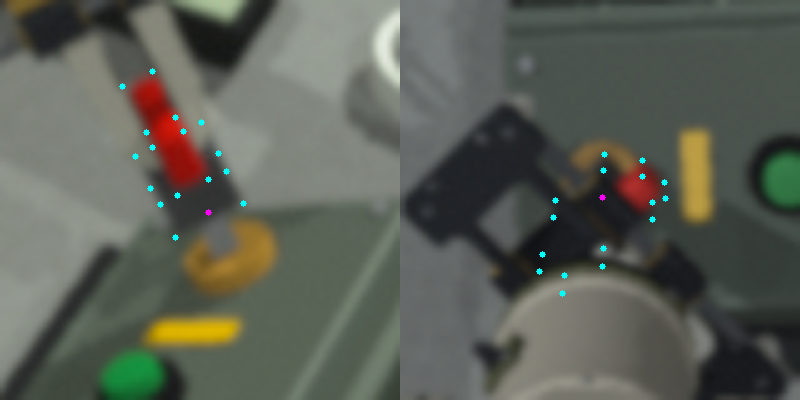

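The held handle sits above the spindle (scene crop, spindle at 220,235 under the hub) and the projected model agrees within a pixel or two. Descending in small steps and watching the force.

```bash
cat > st.py <<'E'
from plan import *
g=np.load('goal.npz'); C=cur(); H=C@T([0,0,.117],np.diag([1,-1,-1])); s=get_state()
print("rel mm",(1e3*g['Rp'].T@(H[:3,3]-g['seat'])).round(1),"rv",np.degrees(R.from_matrix(g['Rp'].T@H[:3,:3]).as_rotvec()).round(1),"F tool",(C[:3,:3].T@s['contact_force']).round(1),"M tool",(C[:3,:3].T@s['ft_torque']).round(2))
E
python3 -m handwheel '[[1,[0,0.0011,0.0015],[0,0,0]],[1,[0,0,0.002],[0,0,0]],[1,[0,0,0.002],[0,0,0]],[1,[0,0,0.002],[0,0,0]],[1,[0,0,0.002],[0,0,0]],[1,[0,0,0.0015],[0,0,0]],[1,[0,0,0.001],[0,0,0]],[1,[0,0,0],[0,0,0]],[1,[0,0,0],[0,0,0]],[1,[0,0,0],[0,0,0]]]' 40 | tail -3; python3 st.py
```

```text
contact_force: [-22.5, -8.2, 25.1]
opening: 0.016
finger_force: 40.2
rel mm [ 7.1 -1.3 22.5] rv [-5.000e-01 -1.000e-01  1.311e+02] F tool [ -1.4  -9.1 -33.4] M tool [ 2.57  0.4  -0.1 ]
```

```bash
python3 -c "
from h import *
for n in('scene','top'): pickle.dump(capture(n),open(n+'c.pkl','wb'))
s=get_state();print(s['qpos'].round(3),s['tau'].round(1))"
python3 -m handwheel '[[1,[0,0,-0.001],[0,0,0]],[1,[0,0,-0.002],[0,0,0]],[1,[0,0,-0.002],[0,0,0]],[1,[0,0,-0.002],[0,0,0]],[1,[0,0,-0.002],[0,0,0]],[1,[0,0,-0.002],[0,0,0]],[1,[0,0,0],[0,0,0]],[1,[0,0,0],[0,0,0]],[1,[0,0,0],[0,0,0]],[1,[0,0,0],[0,0,0]]]' 40 | tail -3; python3 st.py
python3 - <<'E'
from plan import *
# silhouette-based fit of held bar after backing off, in tool frame
g=np.load('goal.npz'); C=cur(); H=C@T([0,0,.117],np.diag([1,-1,-1]))
ims=[]
for n in("scene","top"):
    p=capture(n); pickle.dump(p,open(n+'d.pkl','wb'))
p=pickle.load(open('scenec.pkl','rb')); c=proj(p,H[:3,3]).round().astype(int)
for f in('scenec','scened'):
    p=pickle.load(open(f+'.pkl','rb')); ims.append(cv2.resize(p['image'][c[1]-30:c[1]+30,c[0]-25:c[0]+25,::-1],(400,480),interpolation=cv2.INTER_CUBIC))
cv2.imwrite('pics/cd.png',np.hstack(ims))
E
```

```text
[ 0.011 -0.395  2.184  0.031  0.788 -0.777] [  2.9 -20.7 -45.2   2.2  -6.7   0.1]
contact_force: [0.0, 0.5, -2.3]
opening: 0.0154
finger_force: 39.9
rel mm [ 3.2 -0.1 30.7] rv [-2.00e-01 -1.00e-01  1.31e+02] F tool [ 1.2 -0.6  2. ] M tool [0.37 0.3  0.01]
```

View pics/cd.png

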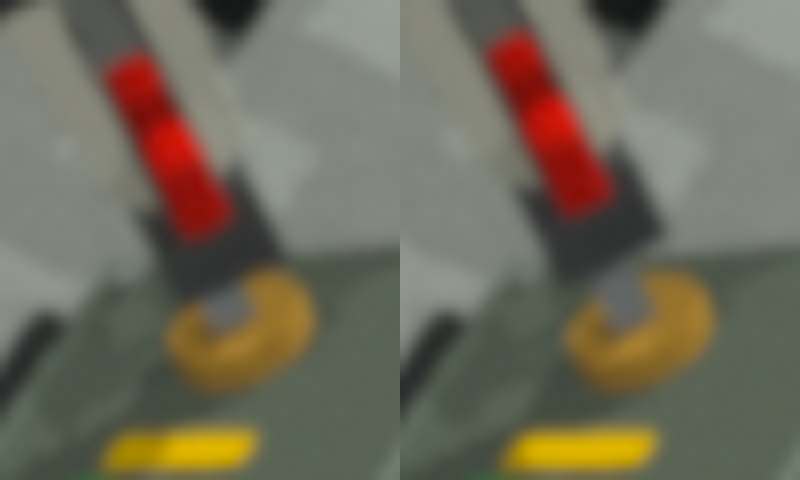

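The left crop (pressing) shows the hub resting on the spindle tip. The right crop (backed off) shows the spindle at (625,290) and the hub's lowest corner at (562,280). I'll compare these pixels with the model to get the relative offset.

```bash
python3 - <<'E'
from plan import *
g=np.load('goal.npz'); C=cur(); H=C@T([0,0,.117],np.diag([1,-1,-1]))
p=pickle.load(open('scenec.pkl','rb')); c=proj(p,H[:3,3]).round().astype(int)
pd=pickle.load(open('scened.pkl','rb'))
f=lambda X:((proj(pd,X)+.5-(c-[25,30]))*8+[400,0]).round(0)
hp=lambda X:f(H[:3,:3]@X+H[:3,3])
for z in(0,.03): print("hub",z,[hp([a*.018,b*.018,z]).tolist() for a,b in((-1,-1),(-1,1),(1,1),(1,-1))])
for z in(.03,.058): print("bar",z,[hp([a*.036,b*.008,z]).tolist() for a,b in((-1,-1),(-1,1),(1,1),(1,-1))])
sp=lambda x,y,z:f(g['seat']+g['Rp']@[x,y,z])
th=np.radians(41+45)
for z,k in((0,.007),(.019,.007),(.024,.0045)): print("sp",z,[sp(k*1.414*np.cos(th+i*np.pi/2),k*1.414*np.sin(th+i*np.pi/2),z).tolist() for i in range(4)])
print("collar +-x,+-y",[sp(*v,0).tolist() for v in((.022,0),(-.022,0),(0,.022),(0,-.022))])
for v in((.001,0),(0,.001),(0,0)): print(v, sp(*v,.024)-sp(0,0,.024))
o=sp(0,0,.02)
J=np.array([ (proj(pd,g['seat']+g['Rp']@np.eye(3)[i]*.001)-proj(pd,g['seat']))*8 for i in range(3)]).T; print(J.round(2))
E
```

```text
hub 0 [[673.0, 241.0], [565.0, 296.0], [540.0, 245.0], [645.0, 191.0]]
hub 0.03 [[633.0, 161.0], [523.0, 218.0], [499.0, 167.0], [606.0, 112.0]]
bar 0.03 [[616.0, 202.0], [567.0, 228.0], [517.0, 128.0], [563.0, 104.0]]
bar 0.058 [[577.0, 125.0], [527.0, 151.0], [479.0, 55.0], [526.0, 31.0]]
sp 0 [[652.0, 301.0], [611.0, 321.0], [621.0, 342.0], [663.0, 321.0]]
sp 0.019 [[627.0, 253.0], [586.0, 274.0], [596.0, 294.0], [638.0, 273.0]]
sp 0.024 [[615.0, 247.0], [589.0, 261.0], [595.0, 274.0], [622.0, 260.0]]
collar +-x,+-y [[697.0, 318.0], [578.0, 325.0], [666.0, 276.0], [607.0, 368.0]]
(0.001, 0) [3. 0.]
(0, 0.001) [ 2. -2.]
(0, 0) [0. 0.]
[[ 2.7   1.35 -1.29]
 [-0.16 -2.08 -2.51]]
```

```bash
cat >> st.py <<'E'
import sys
if len(sys.argv)>1:
    x,y,h,yaw,N=map(float,sys.argv[1:6])
    Rt=g['Rp']@R.from_euler('z',yaw,degrees=True).as_matrix()@np.diag([1,-1,-1])
    rows(C,T(g['seat']+g['Rp']@(np.array([x,y,h])/1e3)+g['Rp'][:,2]*.117,Rt),int(N))
E
python3 -m handwheel '[[1,[0.0025,-0.0027,0],[0,0,0]],[1,[0,0,0],[0,0,0]],[1,[0,0,0],[0,0,0]],[1,[0,0,0],[0,0,0]],[1,[0,0,0],[0,0,0]],[1,[0,0,0.002],[0,0,0]],[1,[0,0,0.002],[0,0,0]],[1,[0,0,0],[0,0,0]],[1,[0,0,0],[0,0,0]],[1,[0,0,0],[0,0,0]]]' 40 | tail -3; python3 st.py -0.5 0 26 131 4
```

```text
contact_force: [-0.1, 0.6, -0.4]
opening: 0.0158
finger_force: 39.9
rel mm [-0.4 -0.  26.7] rv [-2.00e-01 -1.00e-01  1.31e+02] F tool [0.6 0.2 0.3] M tool [ 0.37  0.26 -0.02]
N 4 shift [-0.0, 0.0, 0.0002] turn [0.0001, 0.0002, 0.0] |mm 0.2 deg 0.04
```

```bash
python3 -m handwheel '[[1,[0,0,0.001],[0,0,0]],[1,[0,0,0.001],[0,0,0]],[1,[0,0,0.001],[0,0,0]],[1,[0,0,0.001],[0,0,0]],[1,[0,0,0.001],[0,0,0]],[1,[0,0,0.001],[0,0,0]],[1,[0,0,0],[0,0,0]],[1,[0,0,0],[0,0,0]],[1,[0,0,0],[0,0,0]],[1,[0,0,0],[0,0,0]]]' 40 | tail -3; python3 st.py
```

```text
contact_force: [1.8, -1.8, -0.0]
opening: 0.0162
finger_force: 39.9
rel mm [ 0.1 -0.1 20.9] rv [-2.00e-01 -1.00e-01  1.31e+02] F tool [-2.4 -0.2  0.9] M tool [ 0.31 -0.21 -0.01]
```

Inside with no axial force. Continuing.

```bash
python3 -m handwheel '[[1,[0,0,0.001],[0,0,0]],[1,[0,0,0.001],[0,0,0]],[1,[0,0,0.001],[0,0,0]],[1,[0,0,0.001],[0,0,0]],[1,[0,0,0.001],[0,0,0]],[1,[0,0,0.001],[0,0,0]],[1,[0,0,0],[0,0,0]],[1,[0,0,0],[0,0,0]],[1,[0,0,0],[0,0,0]],[1,[0,0,0],[0,0,0]]]' 40 | tail -3; python3 st.py
```

```text
contact_force: [3.2, -4.6, 0.1]
opening: 0.0156
finger_force: 39.9
rel mm [ 0.4 -0.7 14.8] rv [ -0.3  -0.  131. ] F tool [-5.2 -1.2  1.4] M tool [ 0.65 -0.99 -0.02]
```

```bash
python3 -m handwheel '[[1,[-0.0012,0,0.001],[0,0,0]],[1,[0,0,0.001],[0,0,0]],[1,[0,0,0.001],[0,0,0]],[1,[0,0,0.001],[0,0,0]],[1,[0,0,0.001],[0,0,0]],[1,[0,0,0.001],[0,0,0]],[1,[0,0,0.001],[0,0,0]],[1,[0,0,0.001],[0,0,0]],[1,[0,0,0],[0,0,0]],[1,[0,0,0],[0,0,0]]]' 40 | tail -3; python3 st.py
```

```text
contact_force: [3.0, -1.5, -2.6]
opening: 0.0154
finger_force: 39.9
rel mm [ 0.5 -0.9  6.6] rv [-2.00e-01 -1.00e-01  1.31e+02] F tool [-2.  -0.3  3.7] M tool [ 0.32 -0.4   0.01]
```

```bash
python3 -m handwheel '[[1,[-0.0005,0,0.001],[0,0,0]],[1,[0,0,0.001],[0,0,0]],[1,[0,0,0.001],[0,0,0]],[1,[0,0,0.001],[0,0,0]],[1,[0,0,0.001],[0,0,0]],[1,[0,0,0.001],[0,0,0]],[1,[0,0,0.001],[0,0,0]],[1,[0,0,0],[0,0,0]],[1,[0,0,0],[0,0,0]],[1,[0,0,0],[0,0,0]]]' 40 | tail -3; python3 st.py
```

```text
contact_force: [-26.7, -1.6, 19.9]
opening: 0.0154
finger_force: 40.0
rel mm [ 0.6 -1.1  0.8] rv [-1.00e-01 -0.00e+00  1.31e+02] F tool [  7.8  -9.2 -31.1] M tool [2.23 1.39 0.03]
```

```bash
python3 -m handwheel '[[1,[0.0005,-0.001,0],[0,0,0]],[1,[0,0,0],[0,0,0]],[1,[0,0,0.001],[0,0,0.01]],[1,[0,0,0.001],[0,0,-0.01]],[1,[0,0,0.0005],[0,0,-0.01]],[1,[0,0,0],[0,0,0.01]],[1,[0,0,0],[0,0,0]],[1,[0,0,0],[0,0,0]],[1,[0,0,0],[0,0,0]],[1,[0,0,0],[0,0,0]]]' 40 | tail -3; python3 st.py
python3 - <<'E'
from plan import *
g=np.load('goal.npz'); C=cur(); H=C@T([0,0,.117],np.diag([1,-1,-1]))
p=capture("scene"); c=proj(p,H[:3,3]).round().astype(int)
cv2.imwrite('pics/seat.png',cv2.resize(p['image'][c[1]-30:c[1]+30,c[0]-30:c[0]+30,::-1],(600,600),interpolation=cv2.INTER_CUBIC))
E
```

```text
contact_force: [-33.2, -3.8, 28.8]
opening: 0.016
finger_force: 40.1
rel mm [ 1.3 -1.7 -0.6] rv [-3.000e-01 -1.000e-01  1.311e+02] F tool [  7.  -11.  -42.1] M tool [ 2.54  1.17 -0.28]
```

View pics/seat.png

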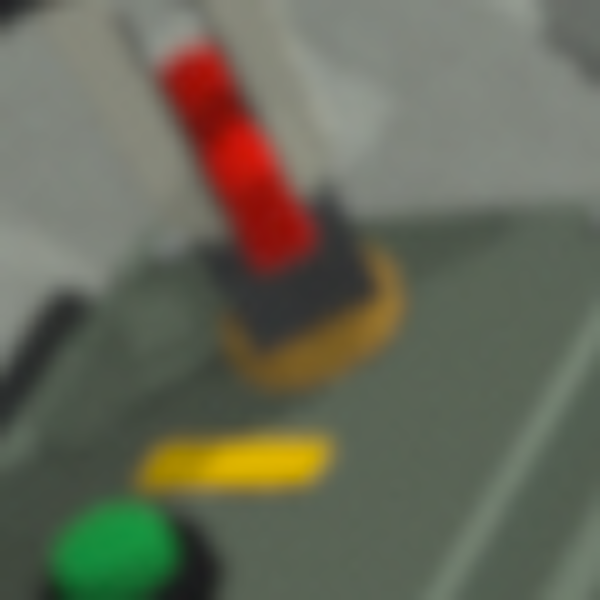

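The hub now sits on the brass collar with no spindle visible (hub corner 265,350; collar rim 240–400). One firmer push with a harder grip will confirm it is home.

```bash
python3 -m handwheel '[[1,[0.0007,-0.001,0],[0,0,0]],[1,[0,0,0],[0,0,0]],[1,[0,0,0.001],[0,0,0.01]],[1,[0,0,0.001],[0,0,-0.01]],[1,[0,0,0.001],[0,0,-0.01]],[1,[0,0,0],[0,0,0.01]],[1,[0,0,0],[0,0,0]],[1,[0,0,0],[0,0,0]],[1,[0,0,0],[0,0,0]],[1,[0,0,0],[0,0,0]]]' 60 | tail -3; python3 st.py
```

```text
contact_force: [-67.2, -7.3, 58.6]
opening: 0.0156
finger_force: 84.0
rel mm [ 1.9 -2.  -1.4] rv [-3.000e-01 -1.000e-01  1.311e+02] F tool [ 14.2 -21.8 -85.6] M tool [ 4.52  2.32 -0.48]
```

Hard stop (85 N with only 0.8 mm further travel), so it's home. Unload, release, retreat.

```bash
python3 -m handwheel '[[1,[-0.0005,0.001,-0.0015],[0,0,0]],[1,[0,0,-0.0015],[0,0,0]],[1,[0,0,-0.001],[0,0,0]],[1,[0,0,-0.001],[0,0,0]],[1,[0,0,0],[0,0,0]],[1,[0,0,0],[0,0,0]],[1,[0,0,0],[0,0,0]],[1,[0,0,0],[0,0,0]],[1,[0,0,0],[0,0,0]],[1,[0,0,0],[0,0,0]]]' 40 | tail -3; python3 st.py
```

```text
contact_force: [3.2, -3.6, 0.6]
opening: 0.0156
finger_force: 62.7
rel mm [ 0.2 -1.6 -0.7] rv [-3.00e-01 -1.00e-01  1.31e+02] F tool [-4.7 -0.3  1.1] M tool [ 0.14 -0.74 -0.06]
```

```bash
python3 -m handwheel '[[0.45,[0,0,0],[0,0,0]],[0.45,[0,0,0],[0,0,0]],[0.45,[0,0,0],[0,0,0]],[0.45,[0,0,0],[0,0,0]],[0.45,[0,0,0],[0,0,0]],[0.45,[0,0,-0.01],[0,0,0]],[0.45,[0,0,-0.02],[0,0,0]],[0.45,[0,0,-0.03],[0,0,0]],[0.45,[0,0,-0.03],[0,0,0]],[0.45,[0,0,-0.02],[0,0,0]]]' 20
python3 - <<'E'
from plan import *
from fit import btn
g=np.load('goal.npz')
b=btn+g['Rp']@[-.001,0,0]; ax=g['Rp'][:,2]
# tip at height h above button top
for th in(90,131):
    Rt=g['Rp']@R.from_euler('z',th,degrees=True).as_matrix()@np.diag([1,-1,-1])
    B=T(b+ax*(.060+.084),Rt); print(th); rows(cur(),B,10)
np.savez('goal2.npz',seat=b,Rp=g['Rp'],ax=ax)
for n in("top","scene"): pickle.dump(capture(n),open(n+'e.pkl','wb'))
E
```

```text
t: 18.9
ee_pos: [0.4888, 0.0606, 0.3036]
tool_rot: [2.697, 0.358, 2.262]
contact_force: [1.2, 0.2, 0.5]
opening: 0.0511
finger_force: 0.0
90
N 10 shift [-0.0093, -0.0039, 0.0075] turn [0.0001, 0.0001, 0.0228] |mm 12.6 deg 4.10
131
N 10 shift [-0.0075, -0.0065, 0.0075] turn [0.0001, 0.0001, 0.0] |mm 12.4 deg 0.03
```

```bash
python3 -m handwheel '[[1,[-0.0075,-0.0065,0.0075],[0,0,0]],[1,[-0.0075,-0.0065,0.0075],[0,0,0]],[1,[-0.0075,-0.0065,0.0075],[0,0,0]],[1,[-0.0075,-0.0065,0.0075],[0,0,0]],[1,[-0.0075,-0.0065,0.0075],[0,0,0]],[1,[-0.0075,-0.0065,0.0075],[0,0,0]],[1,[-0.0075,-0.0065,0.0075],[0,0,0]],[1,[-0.0075,-0.0065,0.0075],[0,0,0]],[1,[-0.0075,-0.0065,0.0075],[0,0,0]],[1,[-0.0075,-0.0065,0.0075],[0,0,0]]]' 20
sed -e 's/goal.npz/goal2.npz/; s/\.117/.084/g' st.py > st2.py; python3 st2.py 0 0 6 131 8
python3 - <<'E'
# handle check after release: red silhouette fit vs seated model
from ref import *
g=np.load('goal.npz')
for n in("scene","top"):
    p=pickle.load(open(n+'e.pkl','rb')); 
    def b(v): 
        c=np.array([[x,y,z] for x in(-.036,.036) for y in(-.008,.008) for z in(.03,.058)])
        return (R.from_matrix(g['Rp'])*R.from_euler('z',131,degrees=True)).apply(c+[0,0,v])+g['seat']
    u=proj(p,b(0).mean(0)).astype(int); x,y=u-25; r=red(p)[y:y+50,x:x+50]; r=r/np.percentile(r,98)
    m=r>.4; yy,xx=np.nonzero(m); k=cov(p,b(0),x,y,50,50)>.4; ky,kx=np.nonzero(k)
    print(n,"obs",xx.mean().round(1),yy.mean().round(1),m.sum(),"model",kx.mean().round(1),ky.mean().round(1),k.sum(), "px/mm axis",(proj(p,b(.001)[0])-proj(p,b(0)[0])).round(2))
E
```

```text
t: 19.83
ee_pos: [0.535, -0.0368, 0.2357]
tool_rot: [2.7, 0.355, 2.262]
contact_force: [1.0, 0.5, 0.3]
opening: 0.001
finger_force: 0.0
rel mm [-1.8 -0.8 55.5] rv [-1.00e-01 -0.00e+00  1.31e+02] F tool [-0.3  1.1  0.3] M tool [0.25 0.16 0.  ]
N 8 shift [-0.0001, 0.0002, 0.0062] turn [0.0, 0.0, -0.0] |mm 6.2 deg 0.01
scene obs 26.0 25.5 162 model 26.0 25.9 180 px/mm axis [-0.17 -0.33]
top obs 29.4 22.0 136 model 26.0 25.3 257 px/mm axis [-0.   0.1]
```

The released handle matches the seated model in the scene view (within about 1 mm). Now approach the button.

```bash
python3 -m handwheel '[[1,[-0.0001,0.0002,0.0062],[0,0,0]],[1,[-0.0001,0.0002,0.0062],[0,0,0]],[1,[-0.0001,0.0002,0.0062],[0,0,0]],[1,[-0.0001,0.0002,0.0062],[0,0,0]],[1,[-0.0001,0.0002,0.0062],[0,0,0]],[1,[-0.0001,0.0002,0.0062],[0,0,0]],[1,[-0.0001,0.0002,0.0062],[0,0,0]],[1,[-0.0001,0.0002,0.0062],[0,0,0]],[1,[0,0,0],[0,0,0]],[1,[0,0,0],[0,0,0]]]' 20|tail -3; python3 st2.py 0 0 2 131 4
```

```text
contact_force: [0.4, 0.8, -0.6]
opening: 0.0005
finger_force: 0.0
rel mm [1.1 0.3 7.3] rv [-1.00e-01 -1.00e-01  1.31e+02] F tool [0.5 0.6 0.7] M tool [ 0.17  0.18 -0.06]
N 4 shift [0.0001, -0.0002, 0.0013] turn [0.0001, 0.0001, 0.0] |mm 1.3 deg 0.03
```

```bash
python3 -m handwheel '[[1,[0,0,0.001],[0,0,0]],[1,[0,0,0.001],[0,0,0]],[1,[0,0,0.001],[0,0,0]],[1,[0,0,0.001],[0,0,0]],[1,[0,0,0.001],[0,0,0]],[1,[0,0,0.001],[0,0,0]],[1,[0,0,0.001],[0,0,0]],[1,[0,0,0.001],[0,0,0]],[1,[0,0,0],[0,0,0]],[1,[0,0,0],[0,0,0]]]' 20|tail -3; python3 st2.py 0 0 -7 131 4
```

```text
contact_force: [-1.8, -0.6, 1.4]
opening: 0.0005
finger_force: 1.3
rel mm [ 1.7  0.  -0.3] rv [-2.00e-01 -1.00e-01  1.31e+02] F tool [ 0.1 -1.  -2.2] M tool [ 0.34  0.16 -0.02]
N 4 shift [0.0002, -0.0003, 0.0017] turn [0.0002, 0.0002, 0.0] |mm 1.7 deg 0.04
```

```bash
python3 -m handwheel '[[1,[0.0007,-0.0007,0.001],[0,0,0]],[1,[0,0,0.001],[0,0,0]],[1,[0,0,0.001],[0,0,0]],[1,[0,0,0.001],[0,0,0]],[1,[0,0,0.001],[0,0,0]],[1,[0,0,0.001],[0,0,0]],[1,[0,0,0.001],[0,0,0]],[1,[0,0,0.0005],[0,0,0]],[1,[0,0,0],[0,0,0]],[1,[0,0,0],[0,0,0]]]' 20|tail -3; python3 st2.py
```

```text
contact_force: [-52.1, -0.4, 47.7]
opening: 0.0007
finger_force: 33.9
rel mm [ 1.9 -0.1 -5.1] rv [-2.000e-01 -1.000e-01  1.311e+02] F tool [ 14.2 -12.4 -68.1] M tool [2.51 2.73 0.  ]
```

```bash
Z='[1,[0,0,0],[0,0,0]]'; python3 -m handwheel '[[1,[0,0,-0.0015],[0,0,0]],[1,[0,0,-0.0015],[0,0,0]],[1,[0,0,-0.001],[0,0,0]],[1,[0,0,0],[0,0,0]],[1,[0,0,0],[0,0,0]],[1,[0,0,0],[0,0,0]],[1,[0,0,0],[0,0,0]],[1,[0,0,0],[0,0,0]],[1,[0,0,0],[0,0,0]],[1,[0,0,0],[0,0,0]]]' 20|tail -3; python3 st2.py; python3 -m handwheel '[[1,[0,0,-0.001],[0,0,0]],[1,[0,0,-0.001],[0,0,0]],[1,[0,0,0],[0,0,0]],[1,[0,0,0],[0,0,0]],[1,[0,0,0],[0,0,0]],[1,[0,0,0],[0,0,0]],[1,[0,0,0],[0,0,0]],[1,[0,0,0],[0,0,0]],[1,[0,0,0],[0,0,0]],[1,[0,0,0],[0,0,0]]]' 20|tail -3; python3 st2.py;  python3 -m handwheel '[[1,[0,0,-0.001],[0,0,0]],[1,[0,0,-0.001],[0,0,0]],[1,[0,0,0],[0,0,0]],[1,[0,0,0],[0,0,0]],[1,[0,0,0],[0,0,0]],[1,[0,0,0],[0,0,0]],[1,[0,0,0],[0,0,0]],[1,[0,0,0],[0,0,0]],[1,[0,0,0],[0,0,0]],[1,[0,0,0],[0,0,0]]]' 20|tail -3; python3 st2.py
```

```text
contact_force: [-0.8, 0.2, 4.9]
opening: 0.0005
finger_force: 2.3
rel mm [ 1.5 -0.  -3.6] rv [-3.00e-01 -1.00e-01  1.31e+02] F tool [-1.1  1.6 -4.5] M tool [-0.14 -0.24 -0.09]
contact_force: [0.6, -0.3, 3.5]
opening: 0.0002
finger_force: 1.8
rel mm [ 0.6  0.1 -1.8] rv [-2.00e-01 -1.00e-01  1.31e+02] F tool [-1.8  1.5 -2.7] M tool [-0.08 -0.2  -0.06]
contact_force: [-1.5, -0.7, 1.9]
opening: 0.0004
finger_force: 1.2
rel mm [0.2 0.2 0.1] rv [-1.00e-01 -1.00e-01  1.31e+02] F tool [-0.3 -0.6 -2.4] M tool [ 0.31  0.09 -0.02]
```

The force profile (about 0.6 N/mm, reaching 5 N at the hard stop) fits a full press. Retreating and checking.

```bash
python3 -m handwheel '[[1,[0,0,-0.005],[0,0,0]],[1,[0,0,-0.01],[0,0,0]],[1,[0,0,-0.015],[0,0,0]],[1,[0,0,-0.02],[0,0,0]],[1,[0,0,-0.02],[0,0,0]],[1,[0,0,-0.02],[0,0,0]],[1,[0,0,-0.01],[0,0,0]],[1,[0,0,0],[0,0,0]],[1,[0,0,0],[0,0,0]],[1,[0,0,0],[0,0,0]]]' 20
python3 - <<'E'
from ref import *
p=capture("scene"); g=np.load('goal.npz')
h=cv2.cvtColor(p['image'],cv2.COLOR_RGB2HSV); m=(abs(h[...,0].astype(int)-65)<18)&(h[...,1]>140); m[:190]=0;m[225:]=0;m[:,:265]=0;m[:,300:]=0
y,x=np.nonzero(m); print("green",x.mean().round(1),y.mean().round(1),m.sum(),"before 282.2 205.7 104")
c=np.array([[a,b,z] for a in(-.036,.036) for b in(-.008,.008) for z in(.03,.058)])
X=(R.from_matrix(g['Rp'])*R.from_euler('z',131,degrees=True)).apply(c)+g['seat']
u=proj(p,X.mean(0)).astype(int); x0,y0=u-25; r=red(p)[y0:y0+50,x0:x0+50]; r/=np.percentile(r,98)
k=cov(p,X,x0,y0,50,50)
for nm,a in(("obs",r>.4),("model",k>.4)): yy,xx=np.nonzero(a); print(nm,xx.mean().round(1),yy.mean().round(1),a.sum())
p0=P["scene"]; print("other-diff",[ (t,np.round(spot_in(p,t)[0]['box'])) for t in("screwdriver","magnifier","tape")])
cv2.imwrite('pics/end.png',p['image'][:,:,::-1])
E
```

```text
t: 25.67
ee_pos: [0.5126, -0.037, 0.2736]
tool_rot: [2.699, 0.356, 2.262]
contact_force: [-0.6, 0.9, -1.1]
opening: 0.0001
finger_force: 0.0
green 281.9 205.4 115 before 282.2 205.7 104
obs 26.0 25.4 158
model 26.0 25.9 180
other-diff [('screwdriver', array([167., 184.,  38.,  30.])), ('magnifier', array([184., 300.,  61.,  82.])), ('tape', array([328., 132.,  33.,  26.]))]
```

View pics/end.png

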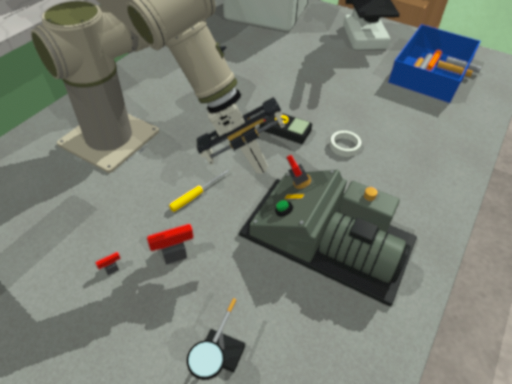

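The handle stands on the spindle (295,170), the button is released (284,206), the arm is clear, and nothing else has moved. Handing in.

```bash
python3 -c "
from workcell import *
print(finish_job())"
```

```text
the job is handed in; nothing more can be done
None
```

The medium red handle (72 mm bar) is on the spindle, pushed to a hard stop against the collar and let go; the start button was then pressed to its stop and came back up, and the job was handed in at about 26 s with the arm clear (no verdict was shown).

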